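# Move the bracket from vise to pin dispenser, then hold the spring slide at its mark

## Robot

A 6-joint arm with a two-finger parallel gripper is mounted at the origin on the work surface. World frame = base frame: x ahead of the robot, y to its left, z up, the work surface at z = 0. Lengths are in m, angles in rad, forces in N, time in s.
With the tool pointing down it reaches from about 0.4 to 0.825 m from the base axis. Payload 7 kg.
Tool frame: the origin (TCP) lies between the finger pads; the fingertips stand 22 mm ahead of it and the grasp point (between the pads) lies 3 mm ahead of it; y points along the fingers, x is the direction in which the jaws open and shut, and the axes are right-handed (so a half turn about y gives the same grasp; the last joint's range is limited). The gripper opens to 85 mm and grips with 20 to 120 N. Pads are 22 mm wide; open, the fingers measure 114 mm over their backs; the gripper's body (76 mm by 85 mm) begins 54 mm behind the grasp point. The pads swing forward as they close: fully open they stand 13 mm farther back than shut.
Start: joints at [-0.954, 0.359, 0.012, 0, -1.224, -0.288], TCP at [0.218, -0.639, 0.225] pointing down, gripper open.
Joint ranges: [-3.07, 3.07], [-1.43, 2.12], [-1.02, 1.25], [-3.03, 1.67], [-3.05, -0], [-3.03, 3.03]. Speed limits (rad/s): [2.39, 2.39, 3.01, 3.14, 3.14, 3.14].

## Interface

Orientations are given as a rotation vector (axis times angle).
In Python, from plant import r gives the robot as it stands. The module is installed in compiled form; this text tells all that it offers.
- The arm moves only by the tool apply_moves, never from a script. Its arguments are lists of equal length, an entry for each row: "xyz": the shift along the tool's x, y, z in m, a list of three; "angular": the turn, a rotation vector about the tool's x, y, z in degrees, a list of three; "hand": the finger opening in m, from 0 to 0.0854. A call has 1 to 8 rows; each row is the pose to reach, as a shift and turn from the pose commanded when the call began, along the tool's axes at that moment; what a row does not reach only later rows make up. A row lasts 1/8 s, in which the tool goes at most 62.5 mm and 10.7 degrees, less where a joint would pass 70% of its speed; a pose out of reach is approached as far as the arm can. A call with a gripper value outside its range is refused whole. The fingers move at their own pace and stop on an object; "newtons" is the grip in N (left out, the last holds). Time passes only in rows, so rows that repeat a pose let the fingers close. It gives the time, the measured TCP pose, the force and the opening at its end, in the units of the state.
- r.sense(): the state, without advancing time (a new reading comes with each control period).
- r.read_camera(name): name is "scene" or "top" or "wrist"; returns a dict with "image" (400x640x3 uint8, red, green, blue), "K" (3x3 intrinsics, pixels), "rvec" (rotation vector, rad) and "tvec" (3), from world to camera coordinates, as OpenCV has them; the wrist camera has in their place "mount" (4x4, takes a point from camera to tool coordinates, whose origin is the TCP and whose axes are the tool frame's). Camera axes: x right, y down, z forward; pixel columns grow to the right and rows downward; lengths in m; the calibration is good to about 2 mm. A picture is of the moment at which its call begins: read the wrist's pose just before it. There is no depth.
- r.sign_off(): hands the job in, once; it reports no verdict.
Trained networks look in the newest picture that a camera, given by its name, has taken for a name from the list of things; names that differ only in an ending like _2 or _b are one class to them, and where a whole thing is asked for, a point or a joint stands for the part that bears it (a point fixed in the world has none). Each returns a list of dicts, best first, with "p" (0 to 1); they miss things now and then, are a little off and sometimes report something else, mostly with a low value. They report only what shows in the picture. A call takes as long as a camera call.
- r.spot_in(camera, query): "bbox" ([centre column, centre row, width, height] in pixels, round what is visible of it).
- r.trace(camera, query): "mask" (400x640 bool, what is visible of it) and "bbox" ([centre column, centre row, width, height] in pixels, round what is visible of it).
- r.spot_point(camera, query): "xy" ([column, row] in pixels: a listed point, or the origin of a listed thing).
The state is a dict: "t": time; "qpos": joint angles; "qd": joint speeds; "effort": joint torques, N m; "tcp_pos": TCP position; "tcp_rot": TCP orientation; "ft_force": force on the tool from outside, world axes, zero at the start; "ft_torque": the same for the moment, N m; "width": opening from 0.0 (shut) to 1.0 (fully open).
Only numpy, scipy, OpenCV 4.12 (cv2) and the standard library are available. Lean on these libraries where they do the work, as an engineer would, in place of code of your own. Each camera call takes 0.05 s, during which the arm holds its last target.

## Task

Get the welded bracket ready for its split pin: slide the vise jaw wide open, lift the bracket out and stand it upright, foot down, in the shallow nest on the split pin dispenser, and let go of it. Then pull the dispenser's spring-return slide out by its upright tab until the pointer on the slide is level with the marker on the rail, and finish while still holding it there, because it springs back if let go. Do not shift the marker, and leave the other parts on the bench alone.

Things in the scene. Friction and masses are not known exactly. Their poses are not given: they have to be found in the camera images.
- vise: Low steel drill vise fixed to the bench, base 190 x 90 x 12 mm. Origin on the bench under the middle of the held bracket; the base runs from x = -130 to +60 mm. Its own -x is the way the moving jaw opens (roughly towards the robot), z up. The fixed jaw is a plain block from x = 26.5 to 50.5 mm, 84 mm wide, top 32 mm above the bench. The bed on which the bracket stands is 12 mm above the bench.
- vise_jaw (a joint): Travel of the vise's moving jaw in m along the vise's -x: 0 shut, 0.045 fully open; starts almost shut (0 to 0.004). It slides stiffly (about 3 N) and stays where it is left. At 0 its 70 mm wide lip (22 to 30 mm above the bench) reaches to x = -17 mm of the vise and overhangs the bracket's foot by 8 mm, so that the bracket cannot be lifted until the jaw is open.
- jaw_post (a point): Centre of the top of the round upright steel post on the moving jaw, 18 mm diameter, standing from 34 mm (its block) up to 80 mm above the bench; 64 mm to the -x side of the vise's origin when the jaw is shut. The handle by which to slide the jaw.
- bracket: Loose welded steel bracket (an upside-down T), about 0.3 kg: flat foot 50 (x) x 60 (y) x 8 mm, and on its middle an upright web 26 (x) x 10 (y) mm whose top is 70 mm above the underside of the foot, cross-drilled near the top (hole along y). Origin at the centre of the foot's underside, z up along the web. It starts in the vise, its axes parallel to the vise's within 0.01 rad. Can be gripped across the 10 mm of the web.
- dispenser: Split pin dispenser fixed to the bench: aluminium base plate 195 x 205 x 10 mm (x -95 to +100, y -90 to +115 mm from the origin, which lies on the bench), an open grey hopper of split pins 90 mm tall at x = 27 to 97, y = -90 to +4 mm, the nest on the +y side of the front, and the spring slide and marker rail on the -y side of the front. Its front (-x) looks roughly towards the robot; the slide pulls out along its -x. z up.
- nest (a point): Centre of the inner floor of the nest, a shallow rectangular steel tray on the dispenser, inside 72 (dispenser's x) x 84 mm (y); floor 14 mm above the bench, 4 mm thick walls rising 6 mm above the floor. Axes as the dispenser's. The bracket stands in it on its foot.
- pin_slide (a joint): Travel of the spring-return slide in m along the dispenser's -x: 0 home, 0.075 at the stop. The spring pulls it back home with about 4 N at 0 rising to 9.5 N at 0.055.
- slide_tab (a point): Centre of the top edge of the upright steel tab at the outer end of the slide: a plate 10 mm thick along the dispenser's x (the pulling direction), 34 mm wide along y, from 30 to 94 mm above the bench. Behind it (+x) runs the slide bar, 16 mm wide, top 42 mm above the bench, and the hopper is 77 mm behind it when home.
- slide_pointer (a point): Middle of the tip of the pointer: a small dark steel blade 8 mm wide along the pull that sticks out of the slide bar's -y side towards the rail, 44 mm above the bench. It moves with the slide.
- mark (a point): Middle of the tip of the marker: a dark steel blade 8 mm wide along the pull, like the pointer and facing it, on a 14 mm long clip on the fixed rail beside the slide (-y side), 44 mm above the bench. Axes as the dispenser's. The clip is set at a different place each time, 35 to 60 mm towards -x from the home pointer, and is stiff to move (8 N).
- spark_plug: Bystander: spark plug lying on the bench, about 75 mm long, 20 mm across the hexagon. Origin under its hexagon.
- pulley: Bystander: steel V pulley lying flat, 84 mm diameter, 28 mm high. Origin at the centre of its underside.
- carburettor: Bystander: aluminium carburettor body, about 70 x 60 x 66 mm high. Origin at the centre of its underside.
- fuel_cap: Bystander: plastic fuel cap lying flat, 56 mm diameter, 29 mm high with its grip bar. Origin at the centre of its underside.

How it is judged:
By the outcome, as a careful person would: the job done as asked, in the order asked, and still so for the second after the job is handed in, while the arm keeps its last pose, push and grip.
It also fails if it takes over 61 s, if anything falls off the work surface, if the arm or the gripper's body presses on something with over 40 N, if the wrist force passes 120 N, or if a joint passes its speed limit or range.

## Working session

There is one attempt and no reset: what is moved stays moved. The work goes in short steps, Python scripts to look and compute and a tool call to move; the robot and the scene stay as the last step left them, time stands still between calls to the robot, and variables do not carry over. Pictures are saved under pics/ and viewed, and the job is handed in when it is done.

Besides the shell and the picture viewer there is one more tool, called after "Request:" in YAML: its name, and indented under it one key for each argument. apply_moves: Moves the arm, as the interface text tells. Its arguments: {"type":"object","properties":{"xyz":{"type":"array"},"angular":{"type":"array"},"hand":{"type":"array"},"newtons":{"type":"number"}},"required":["xyz","angular","hand"]}

```bash
mkdir -p pics
cat > h.py <<'E'
import numpy as np, cv2
from scipy.spatial.transform import Rotation as R
from plant import r
def save(n,im): cv2.imwrite('pics/'+n+'.png',im[:,:,::-1])
E
python3 - <<'E'
from h import *
s=r.sense(); print({k:np.round(v,3) for k,v in s.items()})
for c in ['scene','top','wrist']:
    d=r.read_camera(c); save('a_'+c,d['image']); print(c,{k:np.round(v,4).tolist() for k,v in d.items() if k!='image'})
    for q in ['vise','jaw_post','bracket','dispenser','nest','slide_tab','slide_pointer','mark','spark_plug','pulley','carburettor','fuel_cap']:
        o=r.spot_point(c,q); print(q,[(np.round(a['xy'],1).tolist(),round(a['p'],2)) for a in o[:2]])
print(r.sense()['t'])
E
```

```text
{'t': np.float64(0.0), 'qpos': array([-0.954,  0.359,  0.011, -0.   , -1.224, -0.288]), 'qd': array([-0.001, -0.001,  0.001, -0.002,  0.   ,  0.001]), 'effort': array([-0.0000e+00, -5.8332e+01,  2.9342e+01,  6.9370e+00, -6.0000e-03,
        0.0000e+00]), 'tcp_pos': array([ 0.218, -0.638,  0.224]), 'tcp_rot': array([-1.034, -1.447,  1.446]), 'ft_force': array([ 0.437, -0.456, -0.302]), 'ft_torque': array([-0.001,  0.029, -0.007]), 'width': np.float64(0.998)}
scene {'K': [[370.9217, 0.0, 319.9849], [0.0, 370.9217, 201.99], [0.0, 0.0, 1.0]], 'rvec': [2.1789, 1.2367, -0.4386], 'tvec': [-0.2978, -0.3491, 1.5179]}
vise [([379.2, 181.5], 0.6)]
jaw_post [([371.9, 155.7], 0.68), ([170.4, 263.1], 0.42)]
bracket [([362.6, 259.2], 0.7), ([382.3, 180.7], 0.48)]
dispenser [([246.6, 244.8], 0.64)]
nest [([265.3, 223.5], 0.64)]
slide_tab [([222.4, 213.3], 0.69), ([363.7, 261.7], 0.44)]
slide_pointer [([221.4, 237.0], 0.6)]
mark [([364.3, 260.9], 0.63), ([217.8, 222.3], 0.54)]
spark_plug []
pulley [([415.1, 146.9], 0.84)]
carburettor []
fuel_cap [([362.1, 261.4], 0.74)]
top {'K': [[459.7756, 0.0, 321
[... 357 characters left out ...]
([442.9, 223.2], 0.53)]
mark [([436.5, 246.4], 0.57), ([384.0, 223.5], 0.44)]
spark_plug [([441.3, 220.6], 0.5), ([317.5, 279.5], 0.46)]
pulley [([141.2, 234.5], 0.72)]
carburettor [([499.0, 233.4], 0.91), ([226.0, 208.7], 0.49)]
fuel_cap []
wrist {'K': [[283.5872, 0.0, 314.2031], [0.0, 283.5872, 199.818], [0.0, 0.0, 1.0]], 'mount': [[1.0, -0.0007, 0.0006, 0.0002], [-0.0008, -0.3133, 0.9496, -0.1493], [-0.0005, -0.9496, -0.3133, 0.0797], [0.0, 0.0, 0.0, 1.0]]}
vise []
jaw_post []
bracket []
dispenser [([465.5, 394.4], 0.71)]
nest []
slide_tab []
slide_pointer []
mark [([461.7, 394.8], 0.54)]
spark_plug [([629.7, 379.5], 0.53), ([463.1, 396.2], 0.16)]
pulley []
carburettor []
fuel_cap []
1.95
```

Run:
```python
from h import *
s=cv2.imread('pics/a_top.png'); cv2.imwrite('pics/a_topz.png',cv2.resize(s[140:320,100:540],None,fx=1.8,fy=1.8,interpolation=cv2.INTER_CUBIC))
print(np.round(R.from_rotvec([-1.034,-1.447,1.446]).as_matrix(),3))
```

```text
[[-0.323 -0.001 -0.947]
 [ 0.947  0.001 -0.323]
 [ 0.002 -1.     0.   ]]
```

View pics/a_top.png

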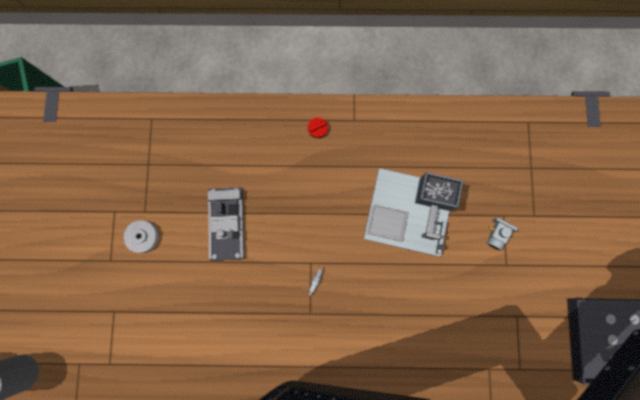

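View pics/a_scene.png

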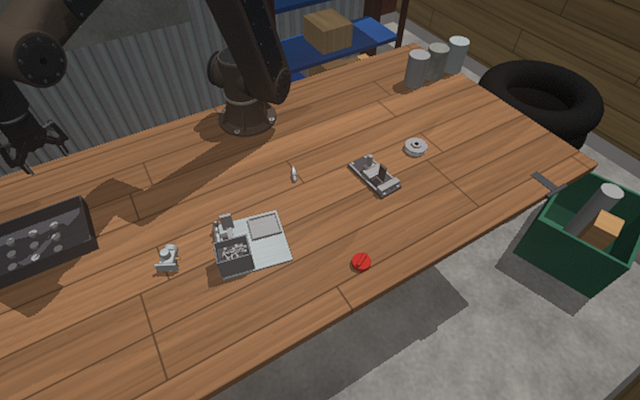

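View pics/a_topz.png

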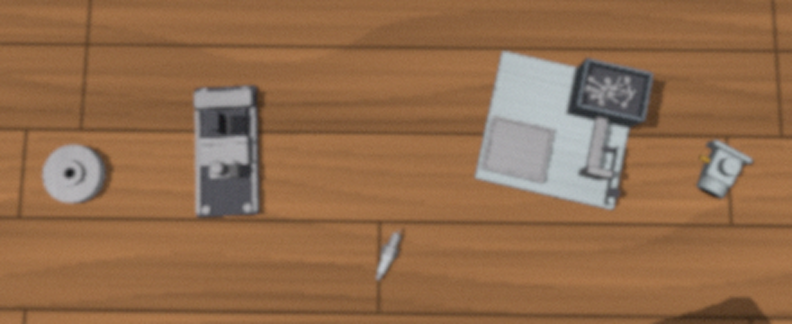

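```bash
cat >> h.py <<'E'
C={'scene':([[370.9217,0,319.9849],[0,370.9217,201.99],[0,0,1]],[2.1789,1.2367,-0.4386],[-.2978,-.3491,1.5179]),
'top':([[459.7756,0,321.6538],[0,459.7756,190.5031],[0,0,1]],[2.1433,-2.1229,.168],[-.0113,.6159,1.1335])}
M=np.array([[1,-.0007,.0006,.0002],[-.0008,-.3133,.9496,-.1493],[-.0005,-.9496,-.3133,.0797],[0,0,0,1]])
KW=np.array([[283.5872,0,314.2031],[0,283.5872,199.818],[0,0,1]])
def ext(c,s=None):
    # returns K, Rcw, t
    if c=='wrist':
        T=np.eye(4);T[:3,:3]=R.from_rotvec(s['tcp_rot']).as_matrix();T[:3,3]=s['tcp_pos'];T=np.linalg.inv(T@M)
        return KW,T[:3,:3],T[:3,3]
    K,rv,t=C[c]; return np.array(K),R.from_rotvec(rv).as_matrix(),np.array(t)
def onz(c,px,z,s=None):
    K,Rm,t=ext(c,s); o=-Rm.T@t; d=Rm.T@np.linalg.solve(K,[px[0],px[1],1]); return o+d*(z-o[2])/d[2]
def proj(c,P,s=None):
    K,Rm,t=ext(c,s); p=(np.atleast_2d(P)@Rm.T+t)@K.T; return p[:,:2]/p[:,2:]
E
python3 - <<'E'
from h import *
for n,p,z in [('vise',(222.6,207.9),0),('bracket',(224.2,208.6),.012),('post',(219.1,239),.08),('disp',(413.5,215.2),0),('nest',(384.7,223.8),.014),('tab',(434.8,234.3),.094),('pointer',(442.9,223.2),.044),('mark',(436.5,246.4),.044)]: print(n,onz('top',p,z).round(3))
for n,p,z in [('vise',(379.2,181.5),0),('post',(371.9,155.7),.08),('disp',(246.6,244.8),0),('nest',(265.3,223.5),.014),('tab',(222.4,213.3),.094),('mark',(217.8,222.3),.044),('pointer',(221.4,237),.044)]: print(n,onz('scene',p,z).round(3))
# plate corners of dispenser in zoom picture
for p in [(503,52),(476,178),(612,208)]: print('plate',onz('top',(p[0]/1.8+100,p[1]/1.8+140),.01).round(3))
for p in [(196,89),(255,87),(197,215),(259,213)]: print('vise',onz('top',(p[0]/1.8+100,p[1]/1.8+140),.012).round(3))
E
```

```text
vise [0.575 0.259 0.   ]
bracket [0.571 0.252 0.012]
post [0.487 0.246 0.08 ]
disp [ 0.56 -0.25  0.  ]
nest [ 0.535 -0.171  0.014]
tab [ 0.503 -0.283  0.094]
pointer [ 0.535 -0.316  0.044]
mark [ 0.476 -0.298  0.044]
vise [0.566 0.248 0.   ]
post [0.512 0.245 0.08 ]
disp [ 0.571 -0.254  0.   ]
nest [ 0.537 -0.174  0.014]
tab [ 0.497 -0.283  0.094]
mark [ 0.481 -0.302  0.044]
pointer [ 0.537 -0.312  0.044]
plate [ 0.683 -0.16   0.01 ]
plate [ 0.495 -0.118  0.01 ]
plate [ 0.454 -0.314  0.01 ]
vise [0.622 0.295 0.012]
vise [0.626 0.208 0.012]
vise [0.438 0.285 0.012]
vise [0.442 0.195 0.012]
```

Request:
apply_moves:
  xyz:
    - [0.025,0,-0.033]
    - [0.061,0,-0.08]
    - [0.097,0,-0.128]
    - [0.134,0,-0.176]
    - [0.17,0,-0.224]
    - [0.206,0,-0.272]
    - [0.242,0,-0.32]
    - [0.265,0,-0.35]
  angular:
    - [0,2,0]
    - [0,4,0]
    - [0,6,0]
    - [0,8,0]
    - [0,10,0]
    - [0,12,0]
    - [0,14,0]
    - [0,15.4,0]
  hand: [0.08,0.08,0.08,0.08,0.08,0.08,0.08,0.08]

```text
t: 2.95
tcp_pos: [0.4649, -0.2728, 0.2254]
tcp_rot: [-1.181, -1.254, 1.254]
ft_force: [-0.5, -0.6, -0.4]
width: 0.938
```

Run:
```python
from h import *
s=r.sense(); print(s['t'],s['tcp_pos'].round(4),s['tcp_rot'].round(4),np.abs(s['qd']).max())
d=r.read_camera('wrist'); save('b_wrist',d['image']); 
for q,z in [('dispenser',0),('nest',.014),('slide_tab',.094),('slide_pointer',.044),('mark',.044)]:
    o=r.spot_point('wrist',q); print(q,[(np.round(a['xy'],1).tolist(),round(a['p'],2),onz('wrist',a['xy'],z,s).round(4)) for a in o[:2]])
import pickle; pickle.dump(s,open('b.pkl','wb'))
```

```text
2.95 [ 0.4649 -0.2728  0.2254] [-1.1806 -1.2545  1.2535] 0.7264258480089698
dispenser [([326.0, 237.0], 0.88, array([ 0.5649, -0.2492,  0.    ]))]
nest [([374.6, 228.2], 0.68, array([ 0.5407, -0.184 ,  0.014 ]))]
slide_tab [([309.6, 220.7], 0.65, array([ 0.5017, -0.2752,  0.094 ]))]
slide_pointer []
mark [([290.8, 184.3], 0.66, array([ 0.4765, -0.3   ,  0.044 ])), ([377.9, 228.3], 0.66, array([ 0.5277, -0.1876,  0.044 ]))]
```

View pics/b_wrist.png

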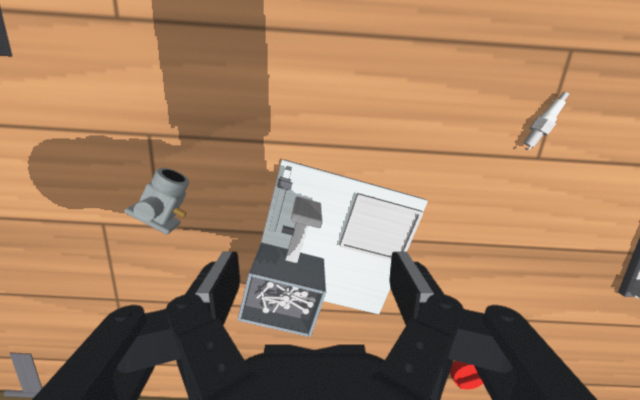

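Request:
apply_moves:
  xyz:
    - [0.06,0,-0.004]
    - [0.12,0,-0.008]
    - [0.18,0,-0.012]
    - [0.24,0,-0.016]
    - [0.3,0.005,-0.02]
    - [0.36,0.01,-0.024]
    - [0.42,0.015,-0.028]
    - [0.48,0.02,-0.034]
  angular:
    - [0,0,0]
    - [0,0,0]
    - [0,0,0]
    - [0,0,0]
    - [0,0,0]
    - [0,0,0]
    - [0,0,0]
    - [0,0,0]
  hand: [0.08,0.08,0.08,0.08,0.08,0.08,0.08,0.08]

```text
t: 4.25
tcp_pos: [0.4689, 0.2071, 0.2053]
tcp_rot: [-1.181, -1.253, 1.252]
ft_force: [1.5, -0.6, 0.2]
width: 0.942
```

Request:
apply_moves:
  xyz:
    - [0.035,0,0]
    - [0.035,0,0]
  angular:
    - [0,0,0]
    - [0,0,0]
  hand: [0.08,0.08]

```text
t: 4.5
tcp_pos: [0.467, 0.2422, 0.2046]
tcp_rot: [-1.18, -1.254, 1.255]
ft_force: [-0.2, -1.0, 0.2]
width: 0.941
```

Run:
```python
from h import *
s=r.sense(); print(s['t'],s['tcp_pos'].round(4),s['tcp_rot'].round(4),np.abs(s['qd']).max())
d=r.read_camera('wrist'); save('c_wrist',d['image']); cv2.imwrite('pics/c_z.png',cv2.resize(d['image'][100:350,220:500,::-1],None,fx=2.3,fy=2.3,interpolation=cv2.INTER_CUBIC))
for q,z in [('vise',0),('bracket',.012),('jaw_post',.08)]:
    o=r.spot_point('wrist',q); print(q,[(np.round(a['xy'],1).tolist(),round(a['p'],2),onz('wrist',a['xy'],z,s).round(4)) for a in o[:2]])
import pickle; pickle.dump(s,open('c.pkl','wb'))
```

```text
4.5 [0.467  0.2422 0.2046] [-1.1798 -1.2536  1.2546] 0.034070781037783444
vise [([313.1, 242.2], 0.85, array([0.5656, 0.247 , 0.    ]))]
bracket [([313.8, 245.2], 0.59, array([0.5639, 0.2479, 0.012 ]))]
jaw_post [([315.3, 224.1], 0.76, array([0.5042, 0.246 , 0.08  ]))]
```

View pics/c_z.png

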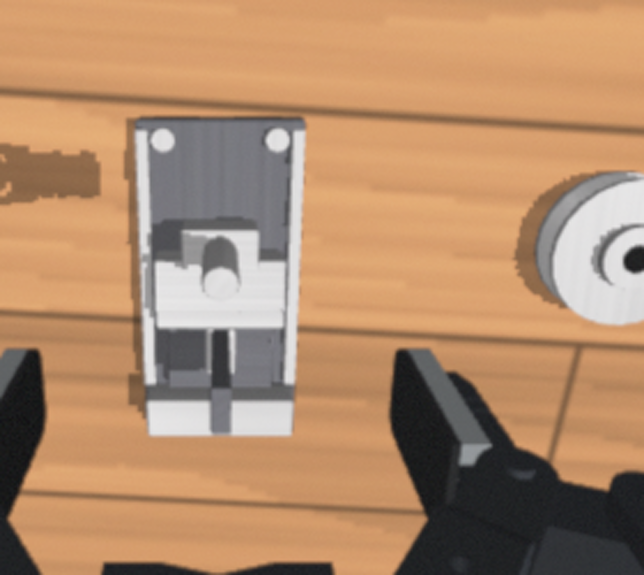

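Request:
apply_moves:
  xyz:
    - [0.002,0.045,-0.036]
    - [0.002,0.095,-0.036]
    - [0.002,0.135,-0.036]
    - [0.002,0.14,-0.036]
    - [0.002,0.14,-0.036]
    - [0.002,0.14,-0.036]
    - [0.002,0.14,-0.036]
    - [0.002,0.14,-0.036]
  angular:
    - [0,0,0]
    - [0,0,0]
    - [0,0,0]
    - [0,0,0]
    - [0,0,0]
    - [0,0,0]
    - [0,0,0]
    - [0,0,0]
  hand: [0.07,0.055,0.045,0.035,0.01,0.01,0.01,0.01]
  newtons: 40

```text
t: 5.7
tcp_pos: [0.5032, 0.2456, 0.0662]
tcp_rot: [-1.181, -1.255, 1.252]
ft_force: [1.0, -1.5, 1.7]
width: 0.18
```

Run:
```python
from h import *
s=r.sense(); print(s['t'],s['tcp_pos'].round(4),s['width']*85.4,s['ft_force'])
d=r.read_camera('wrist'); save('d_wrist',d['image'])
```

```text
5.7 [0.5032 0.2456 0.0662] 15.347868709074135 [ 0.96167644 -1.48647455  1.72562289]
```

View pics/d_wrist.png

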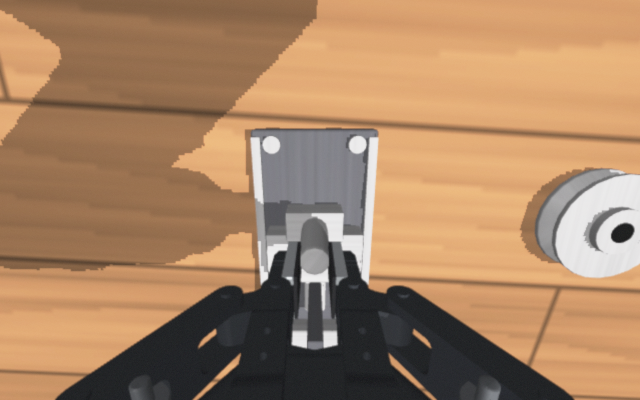

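Run:
```python
from h import *
s=r.sense(); print(s['t'],s['width'])
for p in [(315,262),(315,250),(315,274)]: print(onz('wrist',p,.08,s).round(4))
print(proj('wrist',[s['tcp_pos']+[0,0,-.003],s['tcp_pos']+[.011,0,-.003],s['tcp_pos']+[-.011,0,-.003]],s).round(0))
im=cv2.imread('pics/d_wrist.png'); cv2.imwrite('pics/d_z.png',cv2.resize(im[180:360,230:400],None,fx=3.5,fy=3.3,interpolation=cv2.INTER_CUBIC))
```

```text
5.75 0.18007598002730765
[0.5037 0.2463 0.08  ]
[0.4964 0.2459 0.08  ]
[0.5112 0.2468 0.08  ]
[[314. 247.]
 [313. 263.]
 [315. 230.]]
```

View pics/d_z.png

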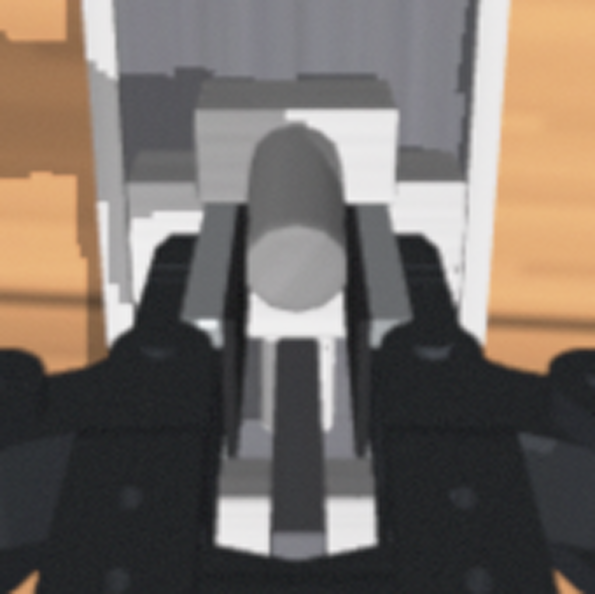

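Request:
apply_moves:
  xyz:
    - [0,0,0.005]
    - [0,0,0.015]
    - [0,0,0.025]
    - [0,0,0.035]
    - [0,0,0.042]
    - [0,0,0.046]
    - [0,0,0.046]
  angular:
    - [0,0,0]
    - [0,0,0]
    - [0,0,0]
    - [0,0,0]
    - [0,0,0]
    - [0,0,0]
    - [0,0,0]
  hand: [0.01,0.01,0.01,0.01,0.01,0.01,0.01]

```text
t: 6.62
tcp_pos: [0.4591, 0.2431, 0.0662]
tcp_rot: [-1.182, -1.259, 1.251]
ft_force: [15.5, -6.0, -2.0]
width: 0.176
```

Run:
```python
from h import *
s=r.sense(); print(s['t'],s['tcp_pos'].round(4),s['width']*85.4,s['ft_force'])
d=r.read_camera('wrist'); save('e_wrist',d['image'])
d=r.read_camera('top'); cv2.imwrite('pics/e_top.png',cv2.resize(d['image'][150:290,150:300,::-1],None,fx=4,fy=4))
```

```text
6.625 [0.4591 0.2431 0.0662] 15.027261833923484 [15.4861639  -6.00072966 -1.96209038]
```

View pics/e_wrist.png

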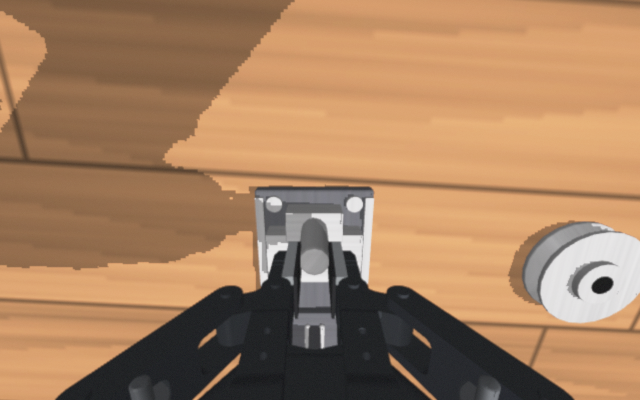

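Request:
apply_moves:
  xyz:
    - [0,0,-0.001]
    - [0,0,-0.001]
    - [0,0,-0.001]
    - [0,-0.04,-0.001]
    - [0,-0.09,-0.02]
    - [0,-0.1,-0.06]
    - [0,-0.1,-0.06]
    - [0,-0.1,-0.06]
  angular:
    - [0,0,0]
    - [0,0,0]
    - [0,0,0]
    - [0,0,0]
    - [0,0,0]
    - [0,0,0]
    - [0,0,0]
    - [0,0,0]
  hand: [0.06,0.06,0.06,0.06,0.06,0.06,0.06,0.06]

```text
t: 7.72
tcp_pos: [0.5156, 0.2457, 0.1642]
tcp_rot: [-1.18, -1.251, 1.254]
ft_force: [-0.6, -0.5, -0.6]
width: 0.7
```

Run:
```python
from h import *
s=r.sense(); print(s['t'],s['tcp_pos'].round(4),s['tcp_rot'].round(4),s['width']*85.4,s['ft_force'])
d=r.read_camera('wrist'); save('f_wrist',d['image'])
for q,z in [('vise',0),('bracket',.012),('jaw_post',.08)]:
    o=r.spot_point('wrist',q); print(q,[(np.round(a['xy'],1).tolist(),round(a['p'],2),onz('wrist',a['xy'],z,s).round(4)) for a in o[:2]])
import pickle; pickle.dump(s,open('f.pkl','wb'))
```

```text
7.725 [0.5156 0.2457 0.1642] [-1.1799 -1.2514  1.2541] 59.81923677138943 [-0.55806933 -0.49983962 -0.62616983]
vise []
bracket [([315.7, 225.4], 0.75, array([0.5661, 0.2507, 0.012 ]))]
jaw_post []
```

View pics/f_wrist.png

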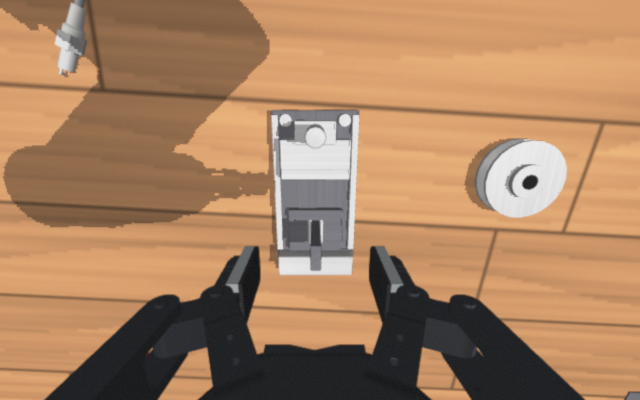

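Run:
```python
from h import *
import pickle; s=pickle.load(open('f.pkl','rb'))
print(R.from_rotvec(s['tcp_rot']).as_matrix().round(3))
for x in (.563,.567,.571): print(proj('wrist',[[x-.013,.2488,.082],[x+.013,.2498,.082]],s).round(1))
im=cv2.imread('pics/f_wrist.png'); cv2.imwrite('pics/f_z.png',cv2.resize(im[200:290,260:370],None,fx=6,fy=6,interpolation=cv2.INTER_NEAREST))
```

```text
[[-0.059 -0.002 -0.998]
 [ 0.998 -0.001 -0.059]
 [-0.001 -1.     0.002]]
[[315.1 239.8]
 [314.5 265.2]]
[[314.8 243.8]
 [314.2 268.9]]
[[314.5 247.8]
 [314.  272.6]]
```

View pics/f_z.png

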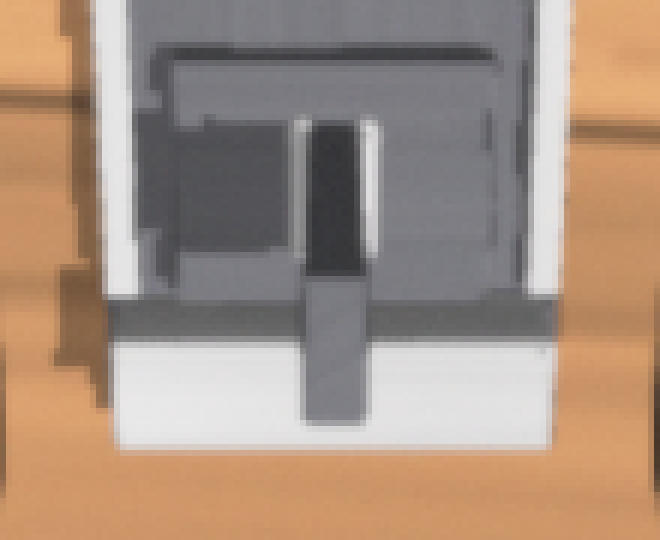

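Request:
apply_moves:
  xyz:
    - [0.002,0.02,-0.04]
    - [0.002,0.065,-0.053]
    - [0.002,0.1,-0.053]
    - [0.002,0.104,-0.053]
    - [0.002,0.104,-0.053]
    - [0.002,0.104,-0.053]
    - [0.002,0.104,-0.053]
    - [0.002,0.104,-0.053]
  angular:
    - [0,0,0]
    - [0,0,0]
    - [0,0,0]
    - [0,0,0]
    - [0,0,0]
    - [0,0,0]
    - [0,0,0]
    - [0,0,0]
  hand: [0.05,0.045,0.04,0.03,0.0,0.0,0.0,0.0]
  newtons: 60

```text
t: 8.93
tcp_pos: [0.5695, 0.2515, 0.062]
tcp_rot: [-1.18, -1.254, 1.252]
ft_force: [-0.4, -0.7, 2.1]
width: 0.094
```

Run:
```python
from h import *
s=r.sense(); print(s['t'],s['tcp_pos'].round(4),s['tcp_rot'].round(4),s['width']*85.4,s['ft_force'])
d=r.read_camera('wrist'); save('g_wrist',d['image'])
```

```text
8.925 [0.5695 0.2515 0.062 ] [-1.1804 -1.2544  1.2525] 8.06112173991962 [-0.42680913 -0.65797077  2.12089557]
```

View pics/g_wrist.png

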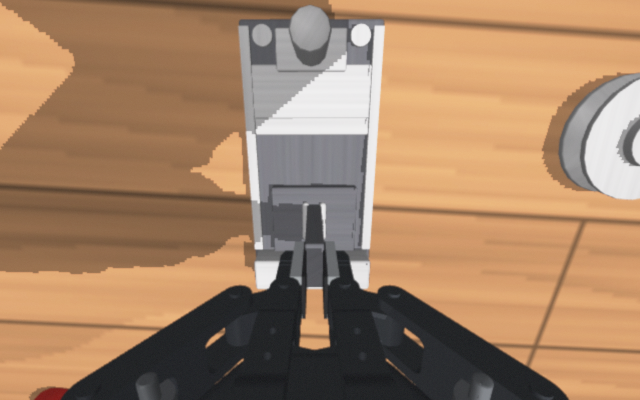

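Request:
apply_moves:
  xyz:
    - [0,-0.015,0]
    - [0,-0.05,0]
    - [0,-0.1,0]
    - [0,-0.13,0]
    - [-0.05,-0.14,0.01]
    - [-0.11,-0.14,0.02]
    - [-0.17,-0.14,0.025]
    - [-0.23,-0.14,0.03]
  angular:
    - [0,0,0]
    - [0,0,0]
    - [0,0,0]
    - [0,0,0]
    - [0,0,0]
    - [0,0,0]
    - [0,0,0]
    - [0,0,0]
  hand: [0.0,0.0,0.0,0.0,0.0,0.0,0.0,0.0]

```text
t: 9.98
tcp_pos: [0.5527, 0.0183, 0.2021]
tcp_rot: [-1.18, -1.255, 1.253]
ft_force: [1.4, 1.0, -4.0]
width: 0.099
```

Run:
```python
from h import *
import pickle
s=r.sense(); print(s['t'],s['tcp_pos'].round(4),s['tcp_rot'].round(4),s['width']*85.4,s['ft_force'],s['qpos'].round(2))
d=r.read_camera('wrist'); save('h_wrist',d['image'])
im=cv2.imread('pics/b_wrist.png'); cv2.imwrite('pics/b_z.png',cv2.resize(im[150:340,230:440],None,fx=3.5,fy=3.1,interpolation=cv2.INTER_CUBIC))
```

```text
9.975 [0.5527 0.0183 0.2021] [-1.1805 -1.2549  1.2528] 8.418956107920023 [ 1.44439018  1.02036639 -4.01986317] [ 0.39  0.17 -0.29  0.   -1.1  -1.9 ]
```

View pics/b_z.png

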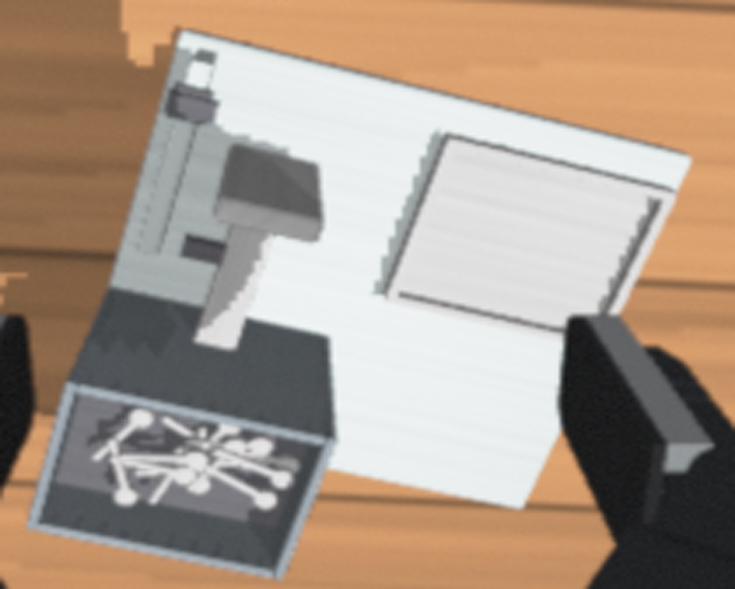

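View pics/h_wrist.png

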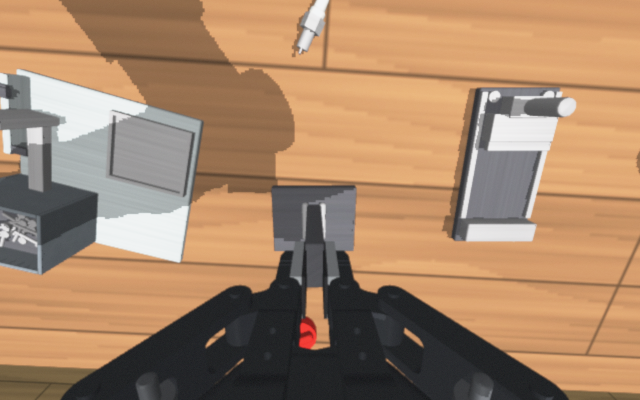

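Run:
```python
from h import *
import pickle; s=pickle.load(open('b.pkl','rb'))
Z=lambda x,y:(x/3.5+230,y/3.1+150)
P=[onz('wrist',Z(*p),.01,s) for p in [(178,30),(690,155),(522,507)]]
src=np.array([[-.095,-.09],[-.095,.115],[.1,.115]])
N=[onz('wrist',Z(*p),.02,s) for p in [(447,135),(672,190),(382,295)]]
src=np.vstack([src]); 
def fit(a,b):
    H=np.cov(a.T,b.T)[:2,2:]; th=np.arctan2(H[0,1]-H[1,0],H[0,0]+H[1,1]); Rm=np.array([[np.cos(th),-np.sin(th)],[np.sin(th),np.cos(th)]]); t=b.mean(0)-Rm@a.mean(0); return th,t,b-a@Rm.T-t
th,t,e=fit(src,np.array(P)[:,:2]); print(th,t.round(4),e.round(4))
nsrc=np.array([[-.040,-.046],[-.040,.046],[.04,-.046]])
print('nest',[x if not hasattr(x,'round') else np.round(x,4) for x in fit(nsrc,np.array(N)[:,:2])])
for n,p,z in [('tab',(268,218),.094),('ptr',(203,247),.044),('mark',(190,103),.044)]:
    w=onz('wrist',Z(*p),z,s); c,q=np.cos(th),np.sin(th); print(n,w.round(4),(np.array([[c,q],[-q,c]])@(w[:2]-t)).round(4))
```

```text
-0.21124338379887217 [ 0.5652 -0.2489] [[ 0.0003  0.0007]
 [ 0.0004 -0.0006]
 [-0.0007 -0.    ]]
nest [np.float64(-0.2229), array([ 0.5387, -0.1783]), array([[ 0.0009,  0.0004],
       [ 0.    , -0.0009],
       [-0.0009,  0.0005]])]
tab [ 0.5015 -0.2784  0.094 ] [-0.0561 -0.0422]
ptr [ 0.5364 -0.3015  0.044 ] [-0.0171 -0.0575]
mark [ 0.4756 -0.3079  0.044 ] [-0.0752 -0.0765]
```

Request:
apply_moves:
  xyz:
    - [-0.05,0,0.007]
    - [-0.1,0,0.014]
    - [-0.15,0,0.02]
    - [-0.19,0.01,0.026]
    - [-0.196,0.04,0.026]
    - [-0.196,0.08,0.026]
    - [-0.196,0.105,0.026]
    - [-0.196,0.105,0.026]
  angular:
    - [0,4,0]
    - [0,8,0]
    - [0,12,0]
    - [0,15.6,0]
    - [0,15.6,0]
    - [0,15.6,0]
    - [0,15.6,0]
    - [0,15.6,0]
  hand: [0.0,0.0,0.0,0.0,0.0,0.0,0.0,0.0]

```text
t: 11.02
tcp_pos: [0.5375, -0.1773, 0.0948]
tcp_rot: [-1.3, -1.048, 1.053]
ft_force: [0.1, 0.1, -3.7]
width: 0.098
```

Run:
```python
from h import *
s=r.sense(); print(s['t'],s['tcp_pos'].round(4),R.from_rotvec(s['tcp_rot']).as_matrix().round(3).tolist(),s['width']*85.4,s['ft_force'])
d=r.read_camera('wrist'); save('i_wrist',d['image'])
d=r.read_camera('scene'); cv2.imwrite('pics/i_scene.png',cv2.resize(d['image'][170:300,190:330,::-1],None,fx=4,fy=4,interpolation=cv2.INTER_CUBIC))
```

```text
11.025 [ 0.5375 -0.1773  0.0948] [[0.211, -0.004, -0.977], [0.977, 0.0, 0.211], [-0.001, -1.0, 0.004]] 8.330892871633417 [ 0.12063075  0.1140732  -3.72070557]
```

View pics/i_wrist.png

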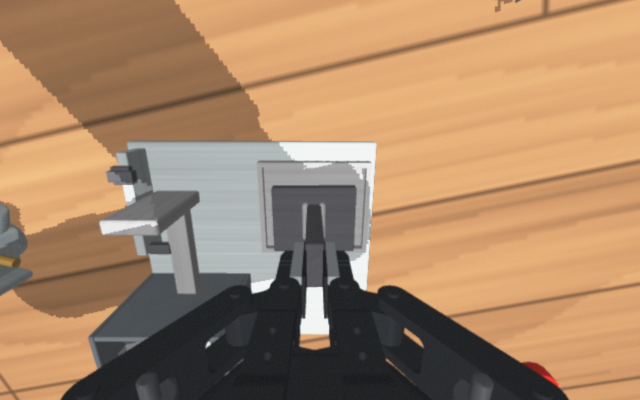

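View pics/i_scene.png

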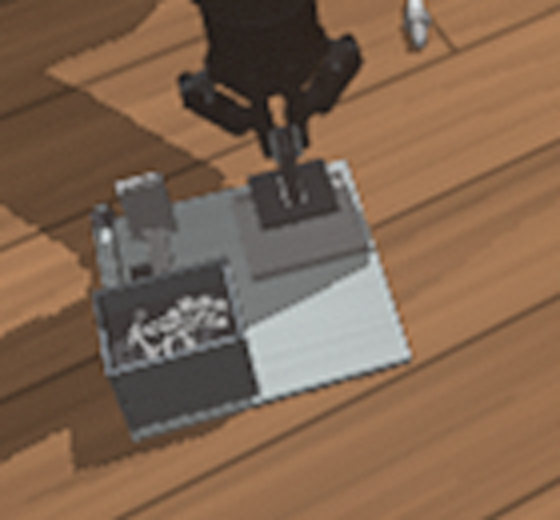

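Request:
apply_moves:
  xyz:
    - [0,0.015,0]
    - [0,0.025,0]
    - [0,0.029,0]
    - [0,0.031,0]
    - [0,0.031,0]
  angular:
    - [0,0,0]
    - [0,0,0]
    - [0,0,0]
    - [0,0,0]
    - [0,0,0]
  hand: [0.0,0.0,0.0,0.0,0.0]

```text
t: 11.75
tcp_pos: [0.539, -0.1773, 0.065]
tcp_rot: [-1.302, -1.051, 1.052]
ft_force: [0.8, -0.2, -3.5]
width: 0.092
```

Run:
```python
from h import *
s=r.sense(); print(s['t'],s['tcp_pos'].round(4),s['width']*85.4,s['ft_force'])
d=r.read_camera('wrist'); save('j_wrist',d['image'])
```

```text
11.75 [ 0.539  -0.1773  0.065 ] 7.894012797222903 [ 0.83498845 -0.16034985 -3.54638592]
```

View pics/j_wrist.png

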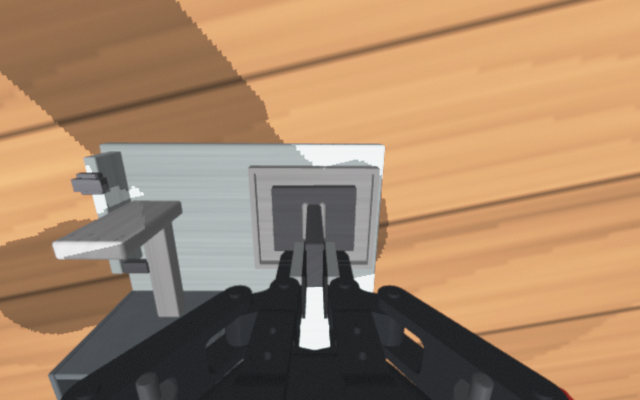

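Request:
apply_moves:
  xyz:
    - [0,0.001,0]
    - [0,0.002,0]
    - [0,0.002,0]
  angular:
    - [0,0,0]
    - [0,0,0]
    - [0,0,0]
  hand: [0.0,0.0,0.0]

```text
t: 12.18
tcp_pos: [0.5392, -0.1777, 0.0639]
tcp_rot: [-1.303, -1.052, 1.052]
ft_force: [-2.9, -2.1, 4.7]
width: 0.097
```

Request:
apply_moves:
  xyz:
    - [0,0,0]
    - [0,0,0]
    - [0,0,0]
    - [0,0,0]
    - [0,-0.03,0]
    - [0,-0.08,0]
    - [0,-0.13,0.02]
    - [0,-0.13,0.03]
  angular:
    - [0,0,0]
    - [0,0,0]
    - [0,0,0]
    - [0,0,0]
    - [0,0,0]
    - [0,0,0]
    - [0,0,0]
    - [0,0,0]
  hand: [0.03,0.05,0.05,0.05,0.05,0.05,0.05,0.05]

```text
t: 13.18
tcp_pos: [0.5113, -0.1712, 0.1973]
tcp_rot: [-1.307, -1.057, 1.048]
ft_force: [0.4, -0.3, -0.4]
width: 0.587
```

Run:
```python
from h import *
import pickle
s=r.sense(); print(s['t'],s['tcp_pos'].round(4),R.from_rotvec(s['tcp_rot']).as_matrix().round(3).tolist(),s['width']*85.4,s['ft_force'],s['qpos'].round(2))
d=r.read_camera('wrist'); save('k_wrist',d['image']);pickle.dump(s,open('k.pkl','wb'))
for q,z in [('bracket',.014),('dispenser',0),('nest',.014),('slide_tab',.094),('slide_pointer',.044),('mark',.044)]:
    o=r.spot_point('wrist',q); print(q,[(np.round(a['xy'],1).tolist(),round(a['p'],2),onz('wrist',a['xy'],z,s).round(4)) for a in o[:2]])
```

```text
13.175 [ 0.5113 -0.1712  0.1973] [[0.21, 0.008, -0.978], [0.978, -0.001, 0.21], [0.001, -1.0, -0.008]] 50.12672317696312 [ 0.40385336 -0.29515868 -0.41589237] [ 0.04  0.15 -0.33  0.   -1.08 -1.82]
bracket [([312.5, 196.4], 0.79, array([ 0.5375, -0.1783,  0.014 ]))]
dispenser [([265.9, 221.2], 0.73, array([ 0.5626, -0.2468,  0.    ]))]
nest []
slide_tab [([200.8, 210.3], 0.81, array([ 0.5033, -0.2791,  0.094 ]))]
slide_pointer [([202.9, 229.1], 0.7, array([ 0.5402, -0.3093,  0.044 ]))]
mark [([192.7, 178.3], 0.74, array([ 0.4799, -0.2999,  0.044 ]))]
```

View pics/k_wrist.png

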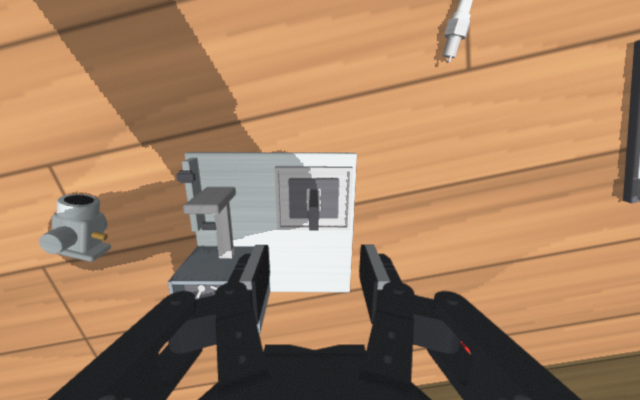

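Request:
apply_moves:
  xyz:
    - [-0.015,0,-0.002]
    - [-0.03,0,-0.004]
    - [-0.045,0,-0.006]
    - [-0.06,0,-0.008]
    - [-0.075,0,-0.01]
    - [-0.09,0,-0.012]
    - [-0.1,0,-0.013]
    - [-0.108,0,-0.014]
  angular:
    - [0,-10,0]
    - [0,-20,0]
    - [0,-30,0]
    - [0,-40,0]
    - [0,-50,0]
    - [0,-60,0]
    - [0,-70,0]
    - [0,-80,0]
  hand: [0.05,0.05,0.05,0.05,0.05,0.05,0.05,0.05]

```text
t: 14.52
tcp_pos: [0.5003, -0.2801, 0.1918]
tcp_rot: [-0.386, -2.012, 2.012]
ft_force: [-0.0, 0.7, -0.5]
width: 0.58
```

Request:
apply_moves:
  xyz:
    - [0,0.02,0]
    - [0,0.04,0]
    - [0,0.05,0]
    - [0,0.05,0]
  angular:
    - [0,-9,0]
    - [0,-10,0]
    - [0,-10,0]
    - [0,-10,0]
  hand: [0.05,0.05,0.05,0.05]

```text
t: 15.02
tcp_pos: [0.5001, -0.2795, 0.1419]
tcp_rot: [-0.223, -2.108, 2.108]
ft_force: [0.1, -0.1, 0.9]
width: 0.587
```

Run:
```python
from h import *
import pickle
s=r.sense(); print(s['t'],s['tcp_pos'].round(4),R.from_rotvec(s['tcp_rot']).as_matrix().round(3).tolist(),s['width']*85.4,s['ft_force'],s['qpos'].round(2))
d=r.read_camera('wrist'); save('l_wrist',d['image']);pickle.dump(s,open('l.pkl','wb'))
for q,z in [('slide_tab',.094),('slide_pointer',.044),('mark',.044)]:
    o=r.spot_point('wrist',q); print(q,[(np.round(a['xy'],1).tolist(),round(a['p'],2),onz('wrist',a['xy'],z,s).round(4)) for a in o[:2]])
```

```text
15.025 [ 0.5001 -0.2795  0.1419] [[-0.977, -0.002, -0.211], [0.211, 0.0, -0.977], [0.002, -1.0, 0.0]] 50.13416150173645 [ 0.08052172 -0.06223012  0.85140695] [-0.17  0.26 -0.33  0.   -0.98 -0.04]
slide_tab [([314.3, 219.5], 0.58, array([ 0.4998, -0.2785,  0.094 ]))]
slide_pointer [([263.8, 224.7], 0.67, array([ 0.5517, -0.2635,  0.044 ])), ([268.7, 176.1], 0.58, array([ 0.5349, -0.308 ,  0.044 ]))]
mark [([335.9, 173.3], 0.81, array([ 0.4758, -0.2978,  0.044 ]))]
```

View pics/l_wrist.png

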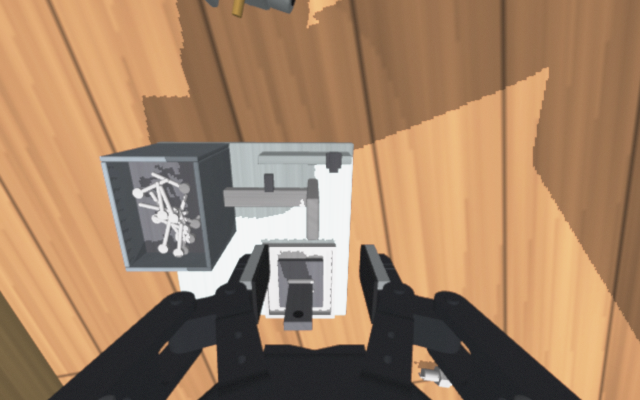

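Request:
apply_moves:
  xyz:
    - [0,0.03,0]
    - [0,0.055,0]
    - [0,0.062,0]
    - [0,0.062,0]
    - [0,0.062,0]
    - [0,0.062,0]
    - [0,0.062,0]
    - [0,0.062,0]
  angular:
    - [0,0,0]
    - [0,0,0]
    - [0,0,0]
    - [0,0,0]
    - [0,0,0]
    - [0,0,0]
    - [0,0,0]
    - [0,0,0]
  hand: [0.05,0.045,0.03,0.0,0.0,0.0,0.0,0.0]
  newtons: 70

```text
t: 16.23
tcp_pos: [0.5015, -0.2798, 0.0819]
tcp_rot: [-0.227, -2.11, 2.111]
ft_force: [2.1, -1.3, 3.2]
width: 0.083
```

```bash
cat > look.py <<'E'
from h import *
import pickle,sys
n=sys.argv[1]
s=r.sense(); print(s['t'],s['tcp_pos'].round(4),s['width']*85.4,s['ft_force'].round(1))
d=r.read_camera('wrist'); save(n+'_wrist',d['image']);pickle.dump(s,open(n+'.pkl','wb'))
cv2.imwrite('pics/'+n+'_z.png',cv2.resize(d['image'][int(sys.argv[2]):int(sys.argv[2])+130,200:380,::-1],None,fx=4,fy=4,interpolation=cv2.INTER_CUBIC))
E
python3 look.py m 100
```

```text
16.225 [ 0.5015 -0.2798  0.0819] 7.084305564931372 [ 2.1 -1.3  3.2]
```

View pics/m_wrist.png

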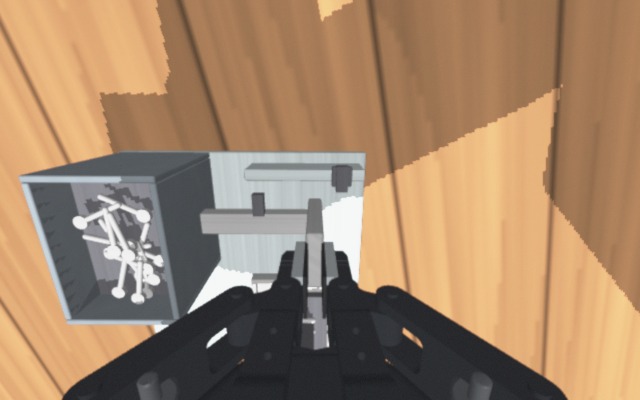

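View pics/m_z.png

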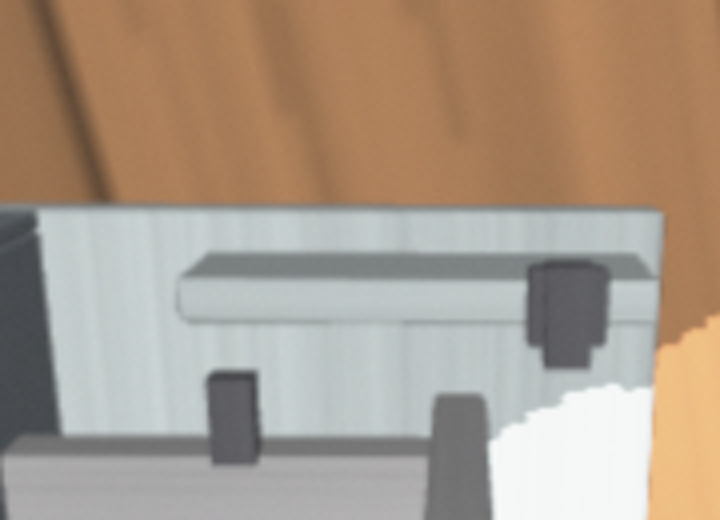

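Run:
```python
from h import *
import pickle; s=pickle.load(open('m.pkl','rb')); Rm=R.from_rotvec(s['tcp_rot']).as_matrix()
Z=lambda x,y:(x/4+200,y/4+100)
f=lambda x,y,z=.044:(Rm.T@(onz('wrist',Z(x,y),z,s)-s['tcp_pos'])).round(4)
for p in [(207,373),(232,373),(258,373),(543,367),(567,367),(592,367)]: print(p,f(*p),f(*p,.048))
```

```text
(207, 373) [-0.0428  0.038   0.0227] [-0.0419  0.034   0.0239]
(232, 373) [-0.0385  0.038   0.0227] [-0.0376  0.034   0.0239]
(258, 373) [-0.034   0.038   0.0227] [-0.0332  0.034   0.0239]
(543, 367) [0.0152 0.0379 0.0238] [0.0148 0.0339 0.025 ]
(567, 367) [0.0193 0.0379 0.0238] [0.0189 0.0339 0.025 ]
(592, 367) [0.0236 0.0379 0.0238] [0.0231 0.0339 0.025 ]
```

Request:
apply_moves:
  xyz:
    - [0.006,0,0]
    - [0.016,0,0]
    - [0.026,0,0]
    - [0.036,0,0]
    - [0.045,0,0]
    - [0.051,0,0]
    - [0.053,0,0]
    - [0.053,0,0]
  angular:
    - [0,0,0]
    - [0,0,0]
    - [0,0,0]
    - [0,0,0]
    - [0,0,0]
    - [0,0,0]
    - [0,0,0]
    - [0,0,0]
  hand: [0.0,0.0,0.0,0.0,0.0,0.0,0.0,0.0]

```text
t: 17.27
tcp_pos: [0.4514, -0.2688, 0.0819]
tcp_rot: [-0.23, -2.112, 2.113]
ft_force: [8.5, -2.9, -1.9]
width: 0.083
```

```bash
python3 look.py n 100
```

```text
17.275 [ 0.4514 -0.2688  0.0819] 7.117229307110858 [ 8.5 -2.9 -1.9]
```

View pics/n_z.png

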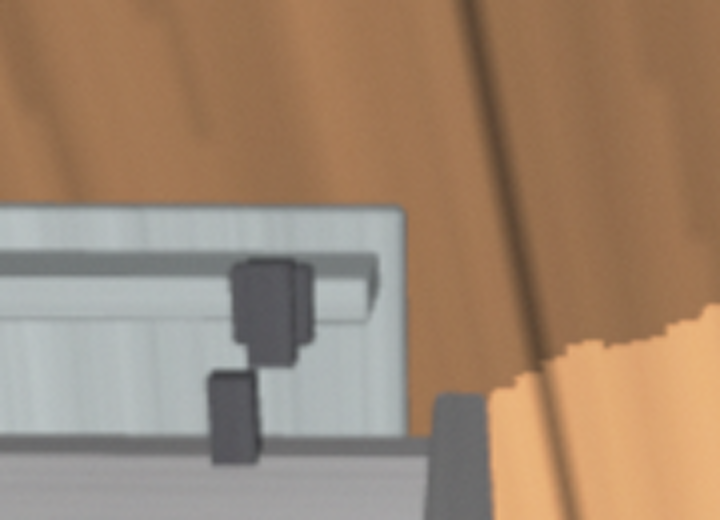

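Request:
apply_moves:
  xyz:
    - [0.003,0,0]
    - [0.0062,0,0]
    - [0.0062,0,0]
    - [0.0062,0,0]
  angular:
    - [0,0,0]
    - [0,0,0]
    - [0,0,0]
    - [0,0,0]
  hand: [0.0,0.0,0.0,0.0]

```text
t: 17.82
tcp_pos: [0.4457, -0.2675, 0.0819]
tcp_rot: [-0.23, -2.112, 2.113]
ft_force: [8.5, -3.3, -2.5]
width: 0.085
```

```bash
python3 look.py o 100
python3 - <<'E'
from h import *
im=cv2.imread('pics/o_wrist.png'); cv2.imwrite('pics/o_zz.png',cv2.resize(im[155:225,225:295],None,fx=8,fy=8,interpolation=cv2.INTER_NEAREST))
E
```

```text
17.825 [ 0.4457 -0.2675  0.0819] 7.2832347276316804 [ 8.5 -3.3 -2.5]
```

View pics/o_zz.png

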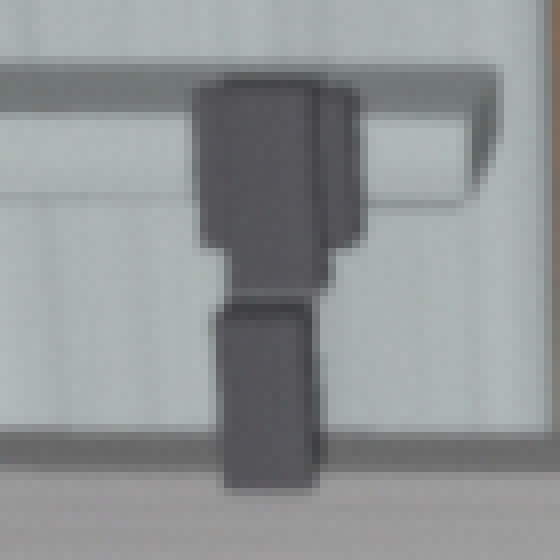

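Request:
apply_moves:
  xyz:
    - [0.0014,0,0]
    - [0.0014,0,0]
    - [0.0014,0,0]
  angular:
    - [0,0,0]
    - [0,0,0]
    - [0,0,0]
  hand: [0.0,0.0,0.0]

```text
t: 18.25
tcp_pos: [0.4444, -0.2673, 0.0819]
tcp_rot: [-0.23, -2.112, 2.113]
ft_force: [8.0, -2.6, -2.3]
width: 0.083
```

```bash
python3 look.py p 100
python3 - <<'E'
from h import *
im=cv2.imread('pics/p_wrist.png'); cv2.imwrite('pics/p_zz.png',cv2.resize(im[155:225,225:295],None,fx=8,fy=8,interpolation=cv2.INTER_NEAREST))
E
```

```text
18.25 [ 0.4444 -0.2673  0.0819] 7.0751921557577715 [ 8.  -2.6 -2.3]
```

View pics/p_zz.png

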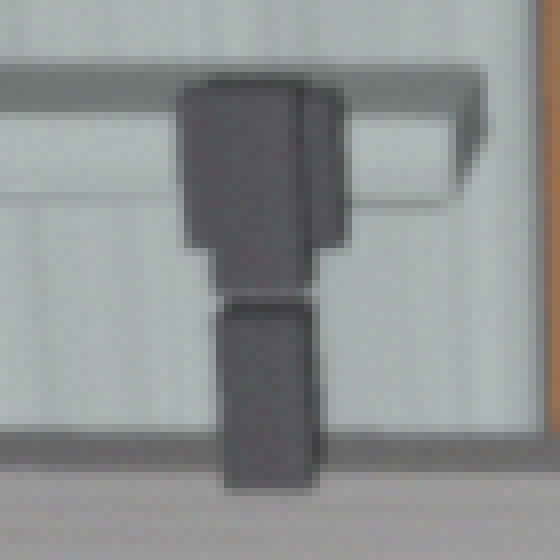

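View pics/p_wrist.png

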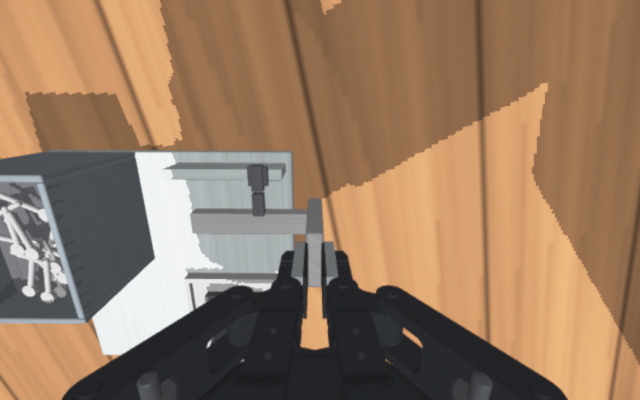

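Run:
```python
from h import *
d=r.read_camera('scene'); cv2.imwrite('pics/q_s.png',cv2.resize(d['image'][130:290,150:450,::-1],None,fx=2.6,fy=2.6,interpolation=cv2.INTER_CUBIC))
for i in range(12): d=r.read_camera('wrist')
cv2.imwrite('pics/q_zz.png',cv2.resize(d['image'][155:225,225:295,::-1],None,fx=8,fy=8,interpolation=cv2.INTER_NEAREST))
s=r.sense(); print(s['t'],s['tcp_pos'].round(4),s['ft_force'],s['width'])
```

```text
18.95 [ 0.4444 -0.2673  0.0819] [ 9.11877141 -2.90523388 -3.49255886] 0.0839271003585486
```

View pics/q_s.png

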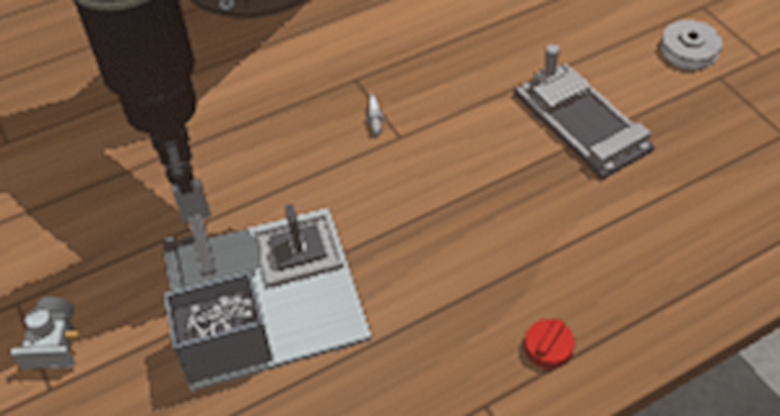

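View pics/q_zz.png

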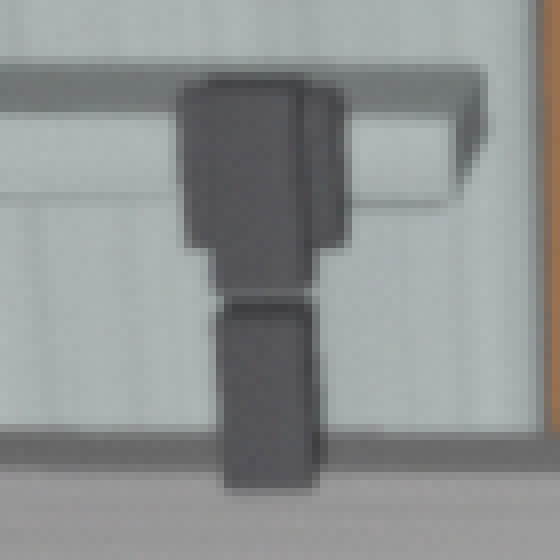

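Everything is steady: the pointer and mark are in line, the bracket is upright in the nest, the jaw is open, and the other parts have not moved. I am handing in.

```bash
python3 -c "
from plant import r
print(r.sign_off())"
```

```text
the job is handed in; nothing more can be done
None
```

The job was handed in at about 19 s, with the gripper still holding the slide out against its spring at the marker.

- **Vise and bracket:** I pulled the vise jaw by its post to its stop, about 44 mm. I lifted the bracket by its web and set it upright in the nest, and felt it touch the floor. Then I let go and backed off.
- **Slide:** I gripped the tab with 70 N and pulled the slide out about 58 mm in three trimmed steps.
- **Alignment:** The last wrist close-ups show pointer and marker in line to about 0.3–0.5 mm. They stayed that way over a 0.7 s hold, with a steady pull of about 9 N.
- **Scene:** The scene view shows the bracket standing inside the nest walls and the vise jaw open. The spark plug, pulley, carburettor and fuel cap are where they were. The marker clip did not appear to move along the rail, though I judged that only from the pictures.
- **Disagreements:** The trained networks gave a pointer-to-marker distance of about 60 mm and sometimes mistook other parts for the pointer or marker. I relied on the wrist close-ups instead. The gripper opening read 2–3 mm too small on each of the three parts I gripped.

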